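Press the two end clips of a clip-lid tub shut

ROBOT

A 7-joint arm with a two-finger parallel gripper is mounted at the origin on the work surface. World frame = base frame: x ahead of the robot, y to its left, z up, the work surface at z = 0. Lengths are in m, angles in rad, forces in N, time in s.
With the tool pointing down it reaches from about 0.4 to 0.9 m from the base axis. Payload 5.5 kg.
Tool frame: the origin (TCP) lies at the very end of the fingers, on their centre line; the grasp point (between the pads) lies 19 mm behind it; z points along the fingers, y is the line along which they close (so a half turn about z gives the same grasp; the last joint's range is limited). The gripper opens to 92 mm and grips with 3 to 60 N. Pads are 19 mm wide; open, the fingers measure 130 mm over their backs; the gripper's body (75 mm by 190 mm) begins 47 mm behind the grasp point.
Start: joints at [1.381, 0.501, -0.427, 1.55, 0.221, 1.138, -0.21], TCP at [0.284, -0.584, 0.227] pointing down, gripper open.
Joint ranges: [-2.88, 2.88], [-0.31, 2.03], [-1.54, 1.56], [0.2, 2.42], [-1.41, 4.55], [0.19, 2.02], [-2.57, 2.57]. Speed limits (rad/s): [2.57, 2.57, 3.14, 3.14, 3.14, 3.14, 3.14].

INTERFACE

Orientations are given as a unit quaternion [x, y, z, w].
In Python, from cell import ctrl gives the robot as it stands.
- The arm moves only by the tool step_arm, never from a script. Its argument "commands" is a list that holds one entry, the list of rows, each a list of 6 numbers: the shift along the tool's x, y, z in m, then the turn, a rotation vector about the tool's x, y, z in degrees. A call has 1 to 5 rows; each row is the pose to reach, as a shift and turn from the pose commanded when the call began, along the tool's axes at that moment; what a row does not reach only later rows make up. A row lasts 1/10 s, in which the tool goes at most 50 mm and 8.59 degrees, less where a joint would pass 70% of its speed; a pose out of reach is approached as far as the arm can. A call with a gripper value outside its range is refused whole. "gripper" is the gripper's target within -1 to 1 (shut at 1, half-way at 0, fully open at -1), set as the call begins (left out, the last holds). The fingers move at their own pace and stop on an object; "grip_force" is the grip in N (left out, the last holds). Time passes only in rows, so rows that repeat a pose let the fingers close. It gives the time, the measured TCP pose, the force, the opening and the grip force at its end, in the units of the state.
- ctrl.state(): the state, without advancing time (a new reading comes with each control period).
- ctrl.grab_frame(name): name is "side" or "top"; returns the picture (384x512x3 uint8, red, green, blue); there is no depth.
- ctrl.camera_params(name): a dict with "fovy" (degrees; the focal length in pixels is half the picture's height over the tangent of half this angle, whatever the lens; pixels are square), "cx", "cy" (the principal point, pixels), "pose" (4x4, takes a point from camera to world coordinates). Camera axes: x right, y up, looking along -z (the intrinsics and any distortion apply to the point x, -y, -z); pixel columns grow to the right and rows downward; lengths in m; the calibration is good to about 2 mm. A picture is of the moment at which its call begins. camera_params takes no time and is no camera call.
- ctrl.sign_off(): hands the job in; it is judged then, once.
Trained networks look in the newest picture that a camera, given by its name, has taken for a name from the list of things; names that differ only in an ending like _2 or _b are one class to them, and where a whole thing is asked for, a point or a joint stands for the part that bears it (a point fixed in the world has none). Each returns a list of dicts, best first, with "conf" (0 to 1); they miss things now and then, are a little off and sometimes report something else, mostly with a low value. They report only what shows in the picture. A call takes as long as a camera call.
- ctrl.regions_of(camera, thing): "mask" (384x512 bool, what is visible of it) and "pixel" ([column, row] in pixels, amid what is visible of it).
- ctrl.tip_of(camera, thing): "pixel" ([column, row] in pixels: a listed point, or the origin of a listed thing).
The state is a dict: "clock": time; "joint_positions": joint angles; "dq": joint speeds; "tau": joint torques, N m; "position": TCP position; "eef_rot": TCP orientation; "wrist_force": force on the tool from outside, world axes, zero at the start; "ft_torque": the same for the moment, N m; "grip_width": finger opening in m; "gripper_force": force on a finger pad.
Only numpy, scipy, OpenCV 4.12 (cv2) and the standard library are available. Lean on these libraries where they do the work, as an engineer would, in place of code of your own. Each camera call takes 0.05 s, during which the arm holds its last target. There are 200 camera calls.

TASK

The lid of the baking-bean tub is on, but the blue clip at each end still sticks up. With closed fingertips, fold each clip down over the rim and press it in until the ridge inside it snaps under the tub's lip and the clip stays shut by itself. Only push: do not pick up the tub or shove it along the shelf, and leave the ramekin, funnel, docker and scoop where they are.

Things in the scene. Friction and masses are not known exactly. Their poses are not given: they have to be found in the camera images.
- bean_box: Loose heavy tub of baking beans, about 3 kg on rubber feet: pale blue-green tub, cream lid 150 mm along x, 212 mm along y, top 98 mm high. Origin: centre of the underside; z up. One clip at the +y end (left), one at the -y end (right), each centred in x. The end walls are at y = +-104 mm; the tub's lip, 66 to 69 mm above the shelf, stands out to +-112 mm; the lid's skirt above it to +-106 mm.
- clip_left (a joint): Angle of the blue clip at the +y end, rad: 0 = shut, hanging straight down; pi/2 = straight out; 2.0 = out and up; stop at 2.6. A weak spring hinge; left standing, it stays. The ridge inside it, 28 mm from the hinge line, meets the lip at 0.24, needs about 6 to 10 N at the free edge to pass and snaps under it at 0.14; it then rests near 0.02. Let go before that, it springs out to about 1 rad.
- clip_right (a joint): The same for the mirrored clip at the -y end: 0 = shut, pi/2 = straight out, 2.0 = out and up, snaps under the lip at 0.14, rests near 0.02.
- clip_left_hinge (a point): Middle of the left clip's hinge line, fixed to the tub: 111.5 mm from the tub's centre along its +y, 94 mm above the shelf. Its axes are those of the tub; the hinge line runs along x.
- clip_right_hinge (a point): Middle of the right clip's hinge line, fixed to the tub: 111.5 mm from the tub's centre along its -y, 94 mm above the shelf. Its axes are those of the tub; the hinge line runs along x.
- clip_left_edge (a point): Middle of the left clip's free edge; moves with the clip. The clip is a plate 90 mm wide (along the tub's x), 3 mm thick, reaching 37 mm from the hinge line, with a 5 mm round bead along its free edge. When shut, its outer face is 4 mm and the bead 6 mm outside the hinge line, and its free edge is 57 mm above the shelf.
- clip_right_edge (a point): Middle of the right clip's free edge; moves with the clip. Same sizes as the left clip.
- ramekin: Bystander: loose glass ramekin, 89 mm across, 45 mm high. Origin: centre of the underside.
- funnel: Bystander: loose small stainless funnel standing mouth down, 93 mm across, spout up to 88 mm. Origin: centre of the underside.
- docker: Bystander: loose dough docker lying on the shelf, white spiked roller 124 mm wide over its fork, 54 mm high, red handle reaching 178 mm along its -x. Origin: on the shelf under the middle of the roller.
- scoop: Bystander: loose white scoop with a squeeze lever lying on the shelf, bowl 60 mm across, 36 mm high, handle reaching 160 mm along its -x. Origin: under the bowl's centre.

How it is judged:
At the end, for the whole second after the job is handed in: Both clips snapped under the lip (each clip angle below 0.09 rad) and staying so by themselves, the tub at rest, flat on the shelf and within 30 mm of where it stood (value of joint each of clip_left, clip_right below 0.09 rad and linear speed of bean_box below 0.02 m/s and angle between bean_box's own z axis and vertical below 0.05 rad and height (world z) of bean_box below 0.005 m and distance of bean_box from where it was at the start of the episode below 0.03 m); the robot touches nothing.
It fails at once if the tub is lifted (more than 10 mm) or tipped (more than 0.15 rad) (height (world z) of bean_box above 0.01 m or angle between bean_box's own z axis and vertical above 0.15 rad).
It fails at once if the tub is shoved more than 30 mm along the shelf (distance of bean_box from where it was at the start of the episode above 0.03 m).
It fails at once if the ramekin, funnel, docker or scoop is moved more than 20 mm (distance of any of ramekin, funnel, docker, scoop from where it was at the start of the episode above 0.02 m).
It also fails if it takes over 45 s, if anything falls off the work surface, if the arm or the gripper's body presses on something with over 40 N, if the wrist force passes 120 N, or if a joint passes its speed limit or range.

## Working session

There is one attempt and no reset: what is moved stays moved. The work goes in short steps, Python scripts to look and compute and a tool call to move; the robot and the scene stay as the last step left them, time stands still between calls to the robot, and variables do not carry over. Pictures are saved under pics/ and viewed, at most 10 in all, crops included, and the job is handed in when it is done.

Besides the shell and the picture viewer there is one more tool, called after ">>>" by a JSON object that holds its "fn" and its "kwargs", one argument or row to a line. step_arm: Moves the arm, as the interface text tells. Its arguments: {"type":"object","properties":{"commands":{"type":"array"},"gripper":{"type":"number"},"grip_force":{"type":"number"}},"required":["commands"]}

```bash
mkdir -p pics; cat > h.py <<'E'
import numpy as np,cv2
from cell import ctrl
def ray(cam,px):
    p=ctrl.camera_params(cam);f=192/np.tan(np.radians(p['fovy'])/2)
    T=np.array(p['pose']);d=T[:3,:3]@np.array([(px[0]-p['cx'])/f,-(px[1]-p['cy'])/f,-1]);return T[:3,3],d
def atz(cam,px,z):
    o,d=ray(cam,px);return o+d*(z-o[2])/d[2]
def proj(cam,X):
    p=ctrl.camera_params(cam);f=192/np.tan(np.radians(p['fovy'])/2)
    T=np.array(p['pose']);c=T[:3,:3].T@(np.array(X)-T[:3,3]);return [p['cx']-f*c[0]/c[2],p['cy']+f*c[1]/c[2]]
def tri(a,b):
    o1,d1=a;o2,d2=b
    s=np.linalg.lstsq(np.c_[d1,-d2],o2-o1,rcond=None)[0];P,Q=o1+s[0]*d1,o2+s[1]*d2
    return (P+Q)/2,np.linalg.norm(P-Q)
E
python3 - <<'E'
from h import *
ims=[ctrl.grab_frame(c) for c in('top','side')]
for c,i in zip(('top','side'),ims): cv2.imwrite(f'pics/{c}0.png',cv2.cvtColor(i,cv2.COLOR_RGB2BGR)); p=ctrl.camera_params(c); print(c,{k:np.round(v,3).tolist() if not isinstance(v,str) else v for k,v in p.items()})
Z=dict(bean_box=0,clip_left_hinge=.094,clip_right_hinge=.094,ramekin=0,funnel=0,docker=0,scoop=0,clip_left_edge=.11,clip_right_edge=.11)
for n,z in Z.items():
    r={}
    for c in('top','side'):
        t=ctrl.tip_of(c,n)
        if t: r[c]=t[0]['pixel'];print(n,c,np.round(t[0]['pixel'],1),round(t[0]['conf'],2),np.round(atz(c,t[0]['pixel'],z),3))
    if len(r)==2: P,e=tri(ray('top',r['top']),ray('side',r['side']));print('   tri',P.round(4),round(e,4))
s=ctrl.state();print(s['position'],s['eef_rot'],s['clock'],s['wrist_force'])
E
```

```text
top {'fovy': 57.14, 'cx': 256.224, 'cy': 192.238, 'pose': [[-0.009, 0.985, -0.175, 0.405], [-1.0, -0.011, -0.014, -0.011], [-0.016, 0.174, 0.985, 0.901], [0.0, 0.0, 0.0, 1.0]]}
side {'fovy': 55.52, 'cx': 257.651, 'cy': 190.45, 'pose': [[-0.77, 0.357, -0.529, 0.156], [-0.638, -0.402, 0.657, 0.505], [0.022, 0.843, 0.538, 0.474], [0.0, 0.0, 0.0, 1.0]]}
bean_box top [239.  189.3] 0.89 [0.573 0.047 0.   ]
bean_box side [239.6 221.9] 0.91 [0.571 0.047 0.   ]
   tri [ 0.5725  0.0466 -0.0009] 0.0012
clip_left_hinge top [185.9 189.5] 0.7 [0.556 0.165 0.094]
clip_left_hinge side [204.9 210.4] 0.65 [0.557 0.154 0.094]
   tri [0.5525 0.1615 0.1013] 0.0057
clip_right_hinge top [284.3 174.4] 0.89 [ 0.59  -0.065  0.094]
clip_right_hinge side [271.1 160.1] 0.97 [ 0.587 -0.076  0.094]
   tri [ 0.585  -0.0669  0.0993] 0.0077
ramekin top [217.5 248.8] 0.66 [0.42  0.101 0.   ]
ramekin side [285.7 271.8] 0.64 [0.411 0.102 0.   ]
   tri [ 0.4169  0.0998 -0.0042] 0.0083
funnel top [279.4 243.9] 0.93 [ 0.431 -0.055  0.   ]
funnel side [318.6 225.2] 0.71 [ 0.438 -0.054  0.   ]
   tri [ 0.4341 -0.0537  0.0017] 0.0064
docker top [190.4 133.4] 0.93 [0.727 0.177 0.   ]
docker side [145.4 219.2] 0.57 [0.728 0.172 0.   ]
   tri [0.7243 0.1756 0.004 ] 0.0026
scoop top [329.9 159.3] 0.88 [ 0.65  -0.192  0.   ]
scoop side [274.3 172.5] 0.67 [ 0.645 -0.17   0.   ]
   tri [ 0.6575 -0.1937 -0.0155] 0.0068
clip_left_edge top [170.7 192.9] 0.77 [0.546 0.196 0.11 ]
clip_left_edge side [189.5 214.9] 0.76 [0.55  0.194 0.11 ]
   tri [0.5462 0.1962 0.1126] 0.0022
clip_right_edge top [292.5 176.3] 0.87 [ 0.581 -0.083  0.11 ]
clip_right_edge side [274.7 145.7] 0.59 [ 0.606 -0.113  0.11 ]
   tri [ 0.5789 -0.0798  0.1301] 0.005
[ 0.2843876  -0.58451243  0.22677598] [9.74484521e-01 2.24454705e-01 2.62985815e-05 4.77392816e-05] 1.0 [-0.52693449 -0.53906075  0.01061986]
```

View pics/top0.png

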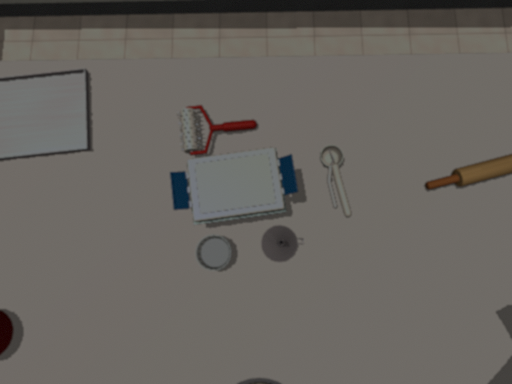

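View pics/side0.png

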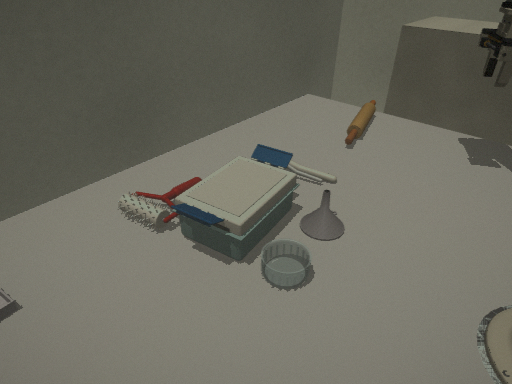

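Top picture: the tub's lid spans about (187–283, 150–220). The left clip at (180,190) sticks out and slightly up. The right clip at (289,172) stands steeper and also shows at (272,156) in the side view. The networks agree: tub centre at (0.572, 0.047), yaw about 8°. I'll do the right clip first, sweeping it outward from above the lid.

>>> {"fn": "step_arm", "kwargs": {
  "commands": [
    [[0.041, -0.029, 0, 0, 0, 3.6], [0.081, -0.057, 0, 0, 0, 7.2], [0.122, -0.086, 0, 0, 0, 10.8], [0.163, -0.115, 0, 0, 0, 14.4], [0.2, -0.143, 0, 0, 0, 18]]
  ],
  "gripper": 1,
  "grip_force": 40
}}

```text
clock: 1.5
position: [0.4028, -0.3663, 0.227]
eef_rot: [0.998, 0.068, 0.0, 0.0]
wrist_force: [0.8, -0.6, 0.1]
grip_width: 0.0567
gripper_force: 0.0
```

```bash
cat >> h.py <<'E'
from scipy.spatial.transform import Rotation as R
C=np.array([.572,.047]);YAW=np.radians(7.9)
YT=np.array([-np.sin(YAW),np.cos(YAW)])
def tgt(side,out,z):  # side +1 left, -1 right; out: m outside hinge line
    return np.r_[C+side*YT*(.1115+out),z]
def go(P):
    s=ctrl.state();r=R.from_quat(s['eef_rot'])
    T=R.from_euler('z',YAW)*R.from_quat([1,0,0,0])
    print('shift',r.inv().apply(P-s['position']).round(4),'turn',np.degrees((r.inv()*T).as_rotvec()).round(2))
    print('at',s['position'].round(4),'q',s['joint_positions'].round(2),'t',s['clock'],'F',s['wrist_force'].round(1),'w',s['grip_width'])
E
python3 -c "
from h import *
go(tgt(-1,-.026,.2))"
```

```text
shift [ 0.224  -0.3009  0.0271] turn [ 0.03 -0.04 -0.07]
at [ 0.4028 -0.3663  0.227 ] q [ 1.08  0.31 -0.47  1.82  0.16  1.05 -0.89] t 1.5 F [ 0.8 -0.6  0.1] w 0.05672990200803172
```

>>> {"fn": "step_arm", "kwargs": {
  "commands": [
    [[0.028, -0.038, 0, 0, 0, 0], [0.056, -0.075, 0, 0, 0, 0], [0.084, -0.112, 0, 0, 0, 0], [0.112, -0.15, 0, 0, 0, 0], [0.14, -0.188, 0, 0, 0, 0]]
  ]
}}

```text
clock: 2.0
position: [0.5151, -0.1613, 0.2271]
eef_rot: [0.998, 0.069, 0.0, 0.0]
wrist_force: [1.4, -0.2, -0.1]
grip_width: 0.0166
gripper_force: 0.0
```

>>> {"fn": "step_arm", "kwargs": {
  "commands": [
    [[0.028, -0.038, 0, 0, 0, 0], [0.056, -0.075, 0, 0, 0, 0], [0.084, -0.112, 0.01, 0, 0, 0], [0.084, -0.112, 0.02, 0, 0, 0], [0.084, -0.112, 0.02, 0, 0, 0]]
  ]
}}

```text
clock: 2.5
position: [0.5812, -0.0386, 0.2052]
eef_rot: [0.997, 0.071, -0.001, -0.0]
wrist_force: [-0.7, -0.5, -0.9]
grip_width: 0.0004
gripper_force: 0.0
```

```bash
python3 - <<'E'
from h import *
a=ctrl.grab_frame('top');b=ctrl.grab_frame('side')
m=np.hstack([cv2.resize(i[100:260,130:330],(400,320)) for i in (a,b)]);cv2.imwrite('pics/m1.png',np.clip(cv2.cvtColor(m,cv2.COLOR_RGB2BGR)*1.6,0,255).astype(np.uint8))
for n in('clip_left_hinge','clip_right_hinge','clip_left_edge','clip_right_edge'):
  r={}
  for c in('top','side'):
    t=ctrl.tip_of(c,n)
    if t:
      r[c]=t[0]['pixel']
      print(n,c,np.round(r[c],1),round(t[0]['conf'],2))
  if len(r)==2: print(tri(ray('top',r['top']),ray('side',r['side'])))
for s in(1,-1): print('pred hinge',s,tgt(s,0,.094),proj('top',tgt(s,0,.094)),proj('side',tgt(s,0,.094)))
print('tcp',proj('top',ctrl.state()['position']),proj('side',ctrl.state()['position']))
go(tgt(-1,-.026,.115))
E
```

```text
clip_left_hinge top [186.3 188.6] 0.84
clip_left_hinge side [205.5 215. ] 0.85
(array([0.55482761, 0.16155622, 0.0909707 ]), np.float64(0.010023986431297698))
clip_right_hinge top [281.9 176.6] 0.63
clip_right_hinge side [269.6 160.8] 0.65
(array([ 0.58129503, -0.06002091,  0.10099419]), np.float64(0.003438023747894587))
clip_left_edge top [172.4 191.9] 0.95
clip_left_edge side [189.2 216.7] 0.72
(array([0.54974059, 0.19420033, 0.10595412]), np.float64(0.002504759522233096))
clip_right_edge side [273.3 148.1] 0.89
pred hinge 1 [0.55667493 0.15744181 0.094     ] [np.float64(189.11961226723204), np.float64(189.28099165635024)] [np.float64(203.62676225060898), np.float64(211.41789095824228)]
pred hinge -1 [ 0.58732507 -0.06344181  0.094     ] [np.float64(283.5342438052931), np.float64(175.3382719929922)] [np.float64(267.52006174997535), np.float64(162.0400728516464)]
tcp [np.float64(275.8694807973205), np.float64(165.60917501429836)] [np.float64(264.6839102506363), np.float64(116.64337189679246)]
shift [ 0.0021 -0.0031  0.0921] turn [ 0.02 -0.03 -0.01]
at [ 0.5821 -0.041   0.2071] q [ 0.49  0.43 -0.6   1.74  0.28  1.06 -1.64] t 3.0 F [-0.6  0.3  0.8] w 0.0006486832737335886
```

View pics/m1.png

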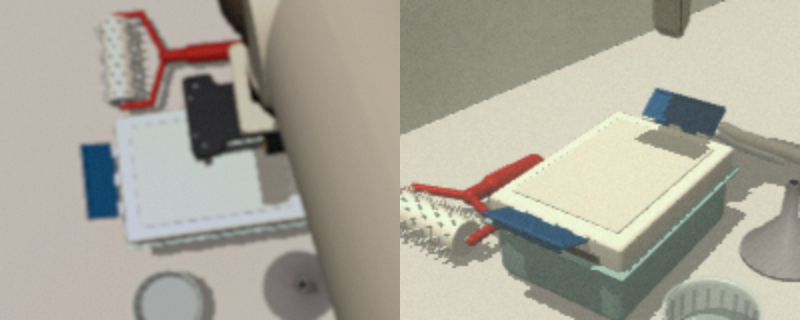

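Predicted and detected hinges agree within about 3 mm. The fingertips are shut over the lid just inside the right clip, which stands steep at crop (683,110). Next I lower and sweep outward.

>>> {"fn": "step_arm", "kwargs": {
  "commands": [
    [[0.001, -0.002, 0.035, 0, 0, 0], [0.002, -0.003, 0.07, 0, 0, 0], [0.002, -0.003, 0.09, 0, 0, 0], [0.002, -0.003, 0.09, 0, 0, 0]]
  ]
}}

```text
clock: 3.4
position: [0.581, -0.0372, 0.1137]
eef_rot: [0.998, 0.069, -0.003, -0.001]
wrist_force: [0.4, 0.3, 0.4]
grip_width: 0.0005
gripper_force: 0.0
```

>>> {"fn": "step_arm", "kwargs": {
  "commands": [
    [[0, 0.012, 0, 0, 0, 0], [0, 0.024, 0, 0, 0, 0], [0, 0.036, 0, 0, 0, 0], [0, 0.05, 0, 0, 0, 0], [0, 0.066, 0, 0, 0, 0]]
  ]
}}

```text
clock: 3.9
position: [0.5933, -0.1042, 0.1175]
eef_rot: [0.998, 0.069, 0.001, 0.0]
wrist_force: [-0.2, -0.3, 0.2]
grip_width: 0.0004
gripper_force: 0.0
```

```bash
python3 - <<'E'
from h import *
go(tgt(-1,.040,.105))
go(tgt(-1,.040,.056))
E
```

```text
shift [-0.0003 -0.0012  0.0125] turn [ 0.04 -0.06  0.01]
at [ 0.5933 -0.1042  0.1175] q [ 0.54  0.57 -0.54  1.76  0.36  0.91 -1.59] t 3.9 F [-0.2 -0.3  0.2] w 0.00040249472105537804
shift [-0.0003 -0.0012  0.0615] turn [ 0.04 -0.06  0.01]
at [ 0.5933 -0.1042  0.1175] q [ 0.54  0.57 -0.54  1.76  0.36  0.91 -1.59] t 3.9 F [-0.2 -0.3  0.2] w 0.00040249472105537804
```

>>> {"fn": "step_arm", "kwargs": {
  "commands": [
    [[0, 0, 0.015, 0, 0, 0], [0, 0, 0.03, 0, 0, 0], [0, 0, 0.045, 0, 0, 0], [0, 0, 0.06, 0, 0, 0], [0, 0, 0.066, 0, 0, 0]]
  ]
}}

```text
clock: 4.4
position: [0.5917, -0.1036, 0.0482]
eef_rot: [0.998, 0.069, -0.001, 0.0]
wrist_force: [0.7, -0.1, -0.0]
grip_width: 0.0003
gripper_force: 0.4
```

>>> {"fn": "step_arm", "kwargs": {
  "commands": [
    [[0, -0.006, 0, 0, 0, 0], [0, -0.01, 0, 0, 0, 0], [0, -0.01, 0, 0, 0, 0]]
  ]
}}

```text
clock: 4.7
position: [0.5912, -0.0897, 0.051]
eef_rot: [0.997, 0.071, 0.0, -0.001]
wrist_force: [0.8, 1.1, 0.9]
grip_width: 0.0005
gripper_force: 0.2
```

```bash
python3 - <<'E'
from h import *
b=ctrl.grab_frame('side');a=ctrl.grab_frame('top')
m=np.hstack([cv2.resize(i[100:260,170:370],(400,320)) for i in (a,b)]);cv2.imwrite('pics/m2.png',np.clip(cv2.cvtColor(m,cv2.COLOR_RGB2BGR)*1.6,0,255).astype(np.uint8))
go(tgt(-1,.025,.052))
E
```

```text
shift [-0.0006 -0.0028 -0.0006] turn [-0.04 -0.05  0.16]
at [ 0.5917 -0.0909  0.0514] q [ 0.48  0.65 -0.5   1.8   0.42  0.79 -1.66] t 4.8 F [-0.   0.1  0.8] w 0.0004959687716207306
```

View pics/m2.png

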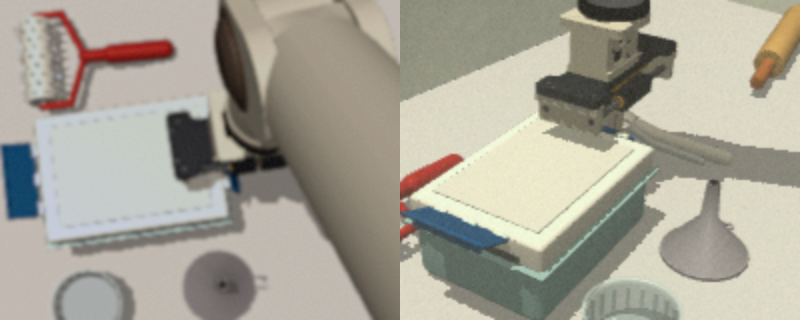

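The blue clip is only just visible beside the fingers (crop (232,183)), so it has folded down. Now I press in gradually, watching the force.

>>> {"fn": "step_arm", "kwargs": {
  "commands": [
    [[0, -0.001, 0, 0, 0, 0], [0, -0.002, 0, 0, 0, 0], [0, -0.003, 0, 0, 0, 0], [0, -0.003, 0, 0, 0, 0]]
  ]
}}

```text
clock: 5.2
position: [0.5912, -0.0895, 0.0509]
eef_rot: [0.998, 0.069, 0.0, 0.0]
wrist_force: [0.4, -0.7, 1.0]
grip_width: 0.0006
gripper_force: 0.5
```

>>> {"fn": "step_arm", "kwargs": {
  "commands": [
    [[0, -0.001, 0, 0, 0, 0], [0, -0.002, 0, 0, 0, 0], [0, -0.003, 0, 0, 0, 0], [0, -0.003, 0, 0, 0, 0]]
  ]
}}

```text
clock: 5.6
position: [0.5907, -0.0877, 0.0508]
eef_rot: [0.998, 0.069, 0.0, 0.001]
wrist_force: [0.7, -3.9, 1.2]
grip_width: 0.0004
gripper_force: 1.7
```

>>> {"fn": "step_arm", "kwargs": {
  "commands": [
    [[0, -0.001, 0, 0, 0, 0], [0, -0.002, 0, 0, 0, 0], [0, -0.003, 0, 0, 0, 0], [0, -0.003, 0, 0, 0, 0]]
  ]
}}

```text
clock: 6.0
position: [0.5904, -0.0862, 0.0509]
eef_rot: [0.998, 0.068, 0.0, 0.001]
wrist_force: [2.1, -7.2, 0.8]
grip_width: 0.0005
gripper_force: 2.8
```

>>> {"fn": "step_arm", "kwargs": {
  "commands": [
    [[0, -0.001, 0, 0, 0, 0], [0, -0.002, 0, 0, 0, 0], [0, -0.003, 0, 0, 0, 0], [0, -0.003, 0, 0, 0, 0]]
  ]
}}

```text
clock: 6.4
position: [0.5898, -0.0823, 0.0506]
eef_rot: [0.998, 0.069, 0.0, 0.001]
wrist_force: [1.5, -4.4, -2.2]
grip_width: 0.0003
gripper_force: 2.1
```

>>> {"fn": "step_arm", "kwargs": {
  "commands": [
    [[0, -0.001, 0, 0, 0, 0], [0, -0.002, 0, 0, 0, 0], [0, -0.002, 0, 0, 0, 0]]
  ]
}}

```text
clock: 6.7
position: [0.5896, -0.0815, 0.0505]
eef_rot: [0.998, 0.068, 0.0, 0.001]
wrist_force: [2.3, -7.9, -2.1]
grip_width: 0.0004
gripper_force: 4.2
```

>>> {"fn": "step_arm", "kwargs": {
  "commands": [
    [[0, -0.001, 0, 0, 0, 0], [0, -0.002, 0, 0, 0, 0], [0, -0.003, 0, 0, 0, 0], [0, -0.003, 0, 0, 0, 0]]
  ]
}}

```text
clock: 7.1
position: [0.5896, -0.0815, 0.0506]
eef_rot: [0.998, 0.067, 0.0, 0.003]
wrist_force: [3.7, -13.6, -3.7]
grip_width: 0.0004
gripper_force: 6.8
```

Hard stop after a force drop, so it has snapped. I back off, rise and cross to the left side.

>>> {"fn": "step_arm", "kwargs": {
  "commands": [
    [[0, 0.02, 0, 0, 0, 0], [0, 0.04, 0, 0, 0, 0], [0, 0.045, -0.03, 0, 0, 0], [0, 0.045, -0.07, 0, 0, 0], [0, 0.045, -0.11, 0, 0, 0]]
  ]
}}

```text
clock: 7.6
position: [0.5942, -0.1186, 0.161]
eef_rot: [0.998, 0.07, -0.001, -0.001]
wrist_force: [1.5, -0.8, -0.1]
grip_width: 0.0007
gripper_force: 0.0
```

```bash
python3 - <<'E'
from h import *
go(tgt(1,.036,.16))
E
```

```text
shift [ 0.0013 -0.3146  0.002 ] turn [-0.17  0.12  0.09]
at [ 0.5942 -0.1186  0.161 ] q [ 0.58  0.52 -0.57  1.72  0.32  1.   -1.54] t 7.6 F [ 1.5 -0.8 -0.1] w 0.0006981101979747697
```

>>> {"fn": "step_arm", "kwargs": {
  "commands": [
    [[0, -0.045, -0.01, 0, 0, 0], [0, -0.09, -0.01, 0, 0, 0], [0, -0.135, -0.01, 0, 0, 0], [0, -0.18, -0.01, 0, 0, 0], [0, -0.22, -0.01, 0, 0, 0]]
  ]
}}

```text
clock: 8.1
position: [0.5632, 0.1016, 0.1708]
eef_rot: [0.998, 0.071, -0.0, -0.001]
wrist_force: [0.3, -0.9, 0.7]
grip_width: 0.0003
gripper_force: 0.0
```

>>> {"fn": "step_arm", "kwargs": {
  "commands": [
    [[0, -0.04, 0, 0, 0, 0], [0, -0.075, 0, 0, 0, 0], [0, -0.096, 0, 0, 0, 0], [0, -0.096, 0, 0, 0, 0]]
  ]
}}

```text
clock: 8.5
position: [0.5489, 0.199, 0.1709]
eef_rot: [0.997, 0.073, -0.001, -0.002]
wrist_force: [-1.2, 0.6, -0.1]
grip_width: 0.0002
gripper_force: 0.0
```

```bash
python3 - <<'E'
from h import *
a=ctrl.grab_frame('top');b=ctrl.grab_frame('side')
m=np.hstack([cv2.resize(i[100:260,140:340],(400,320)) for i in (a,b)]);cv2.imwrite('pics/m3.png',np.clip(cv2.cvtColor(m,cv2.COLOR_RGB2BGR)*1.6,0,255).astype(np.uint8))
for c in('top','side'):
  for n in('clip_right_edge','bean_box','clip_right_hinge'):
    t=ctrl.tip_of(c,n)
    if t: print(n,c,t[0])
for c in('top','side'): print(proj(c,tgt(-1,.0,.057)))
go(tgt(1,.037,.115))
E
```

```text
clip_right_edge top {'pixel': [282.0, 178.1], 'conf': 0.47}
bean_box top {'pixel': [236.5, 188.8], 'conf': 0.91}
clip_right_hinge top {'pixel': [282.8, 176.6], 'conf': 0.56}
bean_box side {'pixel': [237.3, 222.4], 'conf': 0.71}
clip_right_hinge side {'pixel': [267.6, 161.4], 'conf': 0.68}
[np.float64(282.62143057227183), np.float64(178.6929885692628)]
[np.float64(266.9222720898495), np.float64(176.5016659738043)]
shift [ 0.0001 -0.0028  0.0556] turn [ 0.02  0.01 -0.08]
at [0.5519 0.1913 0.1706] q [ 0.11  0.49 -0.64  1.77  0.34  1.   -2.1 ] t 8.9 F [-0.3  1.4  0.1] w 0.0005305817811244054
```

View pics/m3.png

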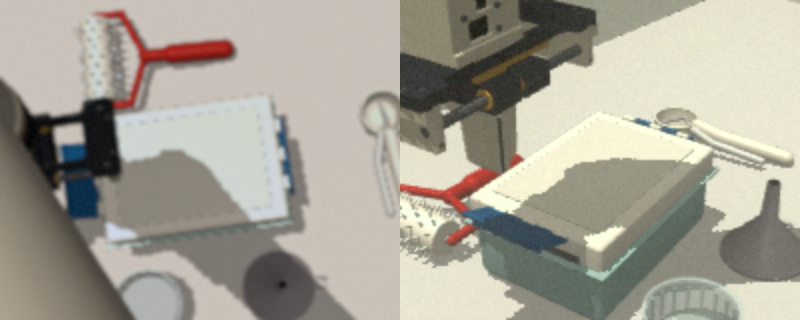

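The right clip is shut: only a thin blue strip shows at crop (285,150). The tub has barely moved. The tips are above the left clip, which sticks out at (80,185). Pushing down.

>>> {"fn": "step_arm", "kwargs": {
  "commands": [
    [[0, -0.004, 0.03, 0, 0, 0], [0, -0.004, 0.055, 0, 0, 0], [0, -0.004, 0.07, 0, 0, 0], [0, -0.004, 0.085, 0, 0, 0], [0, -0.004, 0.1, 0, 0, 0]]
  ]
}}

```text
clock: 9.4
position: [0.5517, 0.1964, 0.0703]
eef_rot: [0.998, 0.069, 0.001, -0.0]
wrist_force: [-0.4, -0.3, 1.1]
grip_width: 0.0002
gripper_force: 0.4
```

>>> {"fn": "step_arm", "kwargs": {
  "commands": [
    [[0, 0, 0.015, 0, 0, 0], [0, 0, 0.02, 0, 0, 0], [0, 0.006, 0.02, 0, 0, 0], [0, 0.01, 0.02, 0, 0, 0], [0, 0.01, 0.02, 0, 0, 0]]
  ]
}}

```text
clock: 9.9
position: [0.5523, 0.1889, 0.0517]
eef_rot: [0.998, 0.07, 0.001, -0.002]
wrist_force: [-2.4, 5.1, -0.7]
grip_width: 0.0001
gripper_force: 2.0
```

```bash
python3 - <<'E'
from h import *
b=ctrl.grab_frame('side')
cv2.imwrite('pics/m4.png',np.clip(cv2.cvtColor(cv2.resize(b[120:280,120:320],(500,400)),cv2.COLOR_RGB2BGR)*1.6,0,255).astype(np.uint8))
go(tgt(1,.018,.05))
E
```

```text
shift [-0.0001  0.0137  0.0017] turn [-0.16 -0.08  0.11]
at [0.5524 0.1889 0.0517] q [ 0.05  0.65 -0.56  1.84  0.46  0.79 -2.18] t 9.95 F [-0.4  4.3  0.7] w 0.00020666933942151955
```

View pics/m4.png

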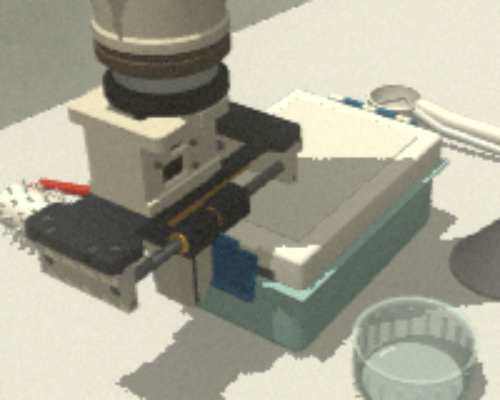

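The left clip is folded down at crop (235,265) with the fingers outside it, already meeting resistance. I press in gradually.

>>> {"fn": "step_arm", "kwargs": {
  "commands": [
    [[0, 0.001, 0, 0, 0, 0], [0, 0.002, 0, 0, 0, 0], [0, 0.003, 0, 0, 0, 0], [0, 0.003, 0, 0, 0, 0]]
  ]
}}

```text
clock: 10.35
position: [0.5524, 0.1882, 0.0517]
eef_rot: [0.998, 0.071, 0.001, -0.003]
wrist_force: [-3.3, 9.4, -2.4]
grip_width: 0.0007
gripper_force: 4.2
```

>>> {"fn": "step_arm", "kwargs": {
  "commands": [
    [[0, 0.001, 0, 0, 0, 0], [0, 0.002, 0, 0, 0, 0], [0, 0.003, 0, 0, 0, 0], [0, 0.003, 0, 0, 0, 0]]
  ]
}}

```text
clock: 10.75
position: [0.5528, 0.1851, 0.0515]
eef_rot: [0.998, 0.071, 0.001, -0.003]
wrist_force: [-0.2, 9.4, -4.6]
grip_width: 0.0004
gripper_force: 4.5
```

>>> {"fn": "step_arm", "kwargs": {
  "commands": [
    [[0, 0.001, 0, 0, 0, 0], [0, 0.002, 0, 0, 0, 0], [0, 0.003, 0, 0, 0, 0], [0, 0.003, 0, 0, 0, 0]]
  ]
}}

```text
clock: 11.15
position: [0.5528, 0.1852, 0.0516]
eef_rot: [0.997, 0.072, 0.001, -0.005]
wrist_force: [-1.8, 15.1, -6.6]
grip_width: 0.0003
gripper_force: 7.2
```

```bash
python3 - <<'E'
from h import *
go(tgt(1,.018,.05))
E
```

```text
shift [0.     0.01   0.0015] turn [-0.53 -0.15  0.32]
at [0.5528 0.1852 0.0516] q [ 0.06  0.64 -0.56  1.84  0.46  0.78 -2.17] t 11.15 F [-1.8 15.1 -6.6] w 0.00028603838984897706
```

>>> {"fn": "step_arm", "kwargs": {
  "commands": [
    [[0, -0.02, 0, 0, 0, 0], [0, -0.04, 0, 0, 0, 0], [0, -0.05, -0.04, 0, 0, 0], [0, -0.05, -0.08, 0, 0, 0], [0, -0.05, -0.12, 0, 0, 0]]
  ]
}}

```text
clock: 11.65
position: [0.5467, 0.2275, 0.1727]
eef_rot: [0.998, 0.07, 0.0, 0.0]
wrist_force: [0.8, 0.5, 0.1]
grip_width: 0.0006
gripper_force: 0.0
```

>>> {"fn": "step_arm", "kwargs": {
  "commands": [
    [[0, -0.04, -0.03, 0, 0, 0], [0, -0.08, -0.06, 0, 0, 0], [0, -0.12, -0.06, 0, 0, 0], [0, -0.12, -0.06, 0, 0, 0]]
  ]
}}

```text
clock: 12.05
position: [0.5277, 0.3538, 0.2338]
eef_rot: [0.997, 0.073, 0.001, -0.003]
wrist_force: [-1.3, -0.3, 0.2]
grip_width: 0.0003
gripper_force: 0.0
```

```bash
python3 - <<'E'
from h import *
a=ctrl.grab_frame('top');b=ctrl.grab_frame('side')
m=np.hstack([cv2.resize(i[110:270,140:340],(400,320),interpolation=cv2.INTER_CUBIC) for i in (a,b)]);cv2.imwrite('pics/m5.png',np.clip(cv2.cvtColor(m,cv2.COLOR_RGB2BGR)*1.7,0,255).astype(np.uint8))
for n in('clip_left_edge','clip_left_hinge','bean_box','clip_right_hinge'):
  for c in('top','side'):
    t=ctrl.tip_of(c,n)
    if t: print(n,c,t[0],atz(c,t[0]['pixel'],0 if n=='bean_box' else .057 if 'edge' in n else .094).round(3))
go(tgt(1,.018,.05))
E
```

```text
clip_left_edge top {'pixel': [191.2, 194.4], 'conf': 0.44} [0.551 0.16  0.057]
clip_left_edge side {'pixel': [201.8, 230.0], 'conf': 0.62} [0.556 0.165 0.057]
clip_left_hinge top {'pixel': [185.2, 189.9], 'conf': 0.7} [0.555 0.167 0.094]
clip_left_hinge side {'pixel': [204.2, 212.7], 'conf': 0.58} [0.553 0.159 0.094]
bean_box top {'pixel': [242.0, 188.8], 'conf': 0.85} [0.574 0.039 0.   ]
bean_box side {'pixel': [240.3, 223.2], 'conf': 0.62} [0.567 0.05  0.   ]
clip_right_hinge top {'pixel': [283.4, 177.2], 'conf': 0.58} [ 0.583 -0.063  0.094]
clip_right_hinge side {'pixel': [271.3, 159.9], 'conf': 0.62} [ 0.587 -0.077  0.094]
shift [0.0002 0.1715 0.1807] turn [ 0.02  0.01 -0.04]
at [0.5305 0.3452 0.2306] q [-0.14  0.52 -0.67  1.59  0.34  1.16 -2.32] t 12.55 F [-0.6 -0.1  0.3] w 5.524905938114719e-05
```

View pics/m5.png

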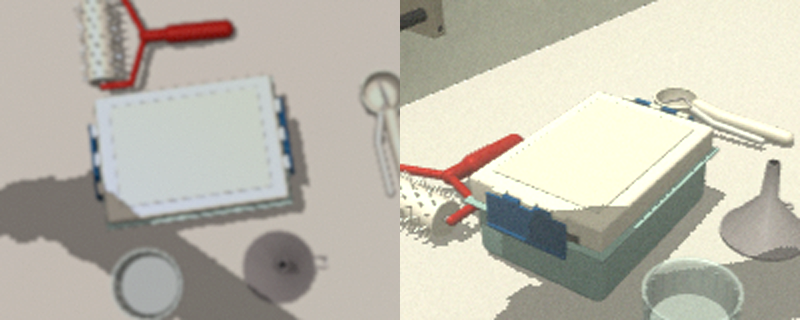

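Both clips hang shut on their own: the left at crop (525,225), and thin strips on both ends in the top view. The tub and the bystanders are where they were, and the arm is clear.

```bash
python3 -c "
from cell import ctrl
print(ctrl.sign_off())"
```

```text
the job is handed in; nothing more can be done
None
```

Both clips snapped under the lip and, in the last pictures, stayed shut by themselves with the tub and bystanders where they stood; I handed the job in at about 12.6 s, and no verdict came back.

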